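# Dock the castor caddy

## Robot

A 6-joint arm with a two-finger parallel gripper is mounted at the origin on a cart in front of the work surface, level with it; the furniture and walls round the work are solid. World frame = base frame: x ahead of the robot, y to its left, z up, the work surface at z = 0. Lengths are in m, angles in degrees, forces in N, time in s.
With the tool pointing down it reaches from about 0.25 to 0.725 m from the base axis. Payload 9.7 kg.
Tool frame: the origin (TCP) lies midway between the tips of the shut fingers; the grasp point (between the pads) lies 19 mm behind it (bot.hold_point_z is the distance from the TCP to the grasp point, in m); z points along the fingers, y is the line along which they close (so a half turn about z gives the same grasp; the last joint's range is limited). The gripper opens to 85 mm and grips with 20 to 120 N. Pads are 22 mm wide; open, the fingers measure 114 mm over their backs; the gripper's body (76 mm by 85 mm) begins 54 mm behind the grasp point. The pads swing forward as they close: fully open they stand 13 mm farther back than shut.
Start: joints at [-64.229, 4.979, 10.078, 95.1, 0, 90], TCP at [0.239, -0.495, 0.231] pointing down, gripper open.
Joint ranges: [-179.16, 179.16], [-48.56, 103.87], [-65.8, 70.77], [-126.05, 130.52], [-82.76, 87.17], [-180, 180]. Speed limits (degrees/s): [127.2, 127.2, 147.25, 180, 180, 180].

## Interface

Orientations are given as [roll, pitch, yaw] about the fixed x, y, z axes, in that order (R = Rz(yaw) Ry(pitch) Rx(roll)).
In Python, from workcell import bot gives the robot as it stands.
- The arm moves only by the tool play_rows, never from a script. Its argument "steps" is a list that holds one entry, the list of rows, each a list of 4 numbers: the shift along the tool's x, y, z in m, then the turn about the tool's z in rad. In form: [[[tx, ty, tz, yaw], ...]]. A call has exactly 5 rows; each row shifts and turns the commanded pose from where the row before left it, along the tool's axes as they then stand; what a row does not reach is not made up. A row lasts 1/12 s, in which the tool goes at most 41.7 mm and 7.16 degrees, less where a joint would pass 70% of its speed; a pose out of reach is approached as far as the arm can. A call is refused whole if a number of a shift passes 0.0417 or a number of a turn 0.125, either way. A call with a gripper value outside its range is refused whole. "gripper" is the finger opening in m, from 0 to 0.0854, set as the call begins (left out, the last holds). The fingers move at their own pace and stop on an object; "squeeze" is the grip in N (left out, the last holds). Time passes only in rows, so rows that do not move let the fingers close, or fill a call up. It gives the time, the measured TCP pose, the force, the opening and the grip force at its end, in the units of the state.
- bot.get_obs(): the state, without advancing time (a new reading comes with each control period).
- bot.camera(name): name is "side" or "top"; returns a dict with "img" (400x640x3 uint8, blue, green, red), "vfov" (degrees; the focal length in pixels is half the picture's height over the tangent of half this angle, whatever the lens; pixels are square), "cx", "cy" (the principal point, pixels), "D" ([k1, k2, p1, p2, k3] as OpenCV has them; the pictures are not rectified), "xyz" and "attitude" of the camera in the world. Camera axes: x right, y down, z forward; pixel columns grow to the right and rows downward; lengths in m; the calibration is good to about 2 mm. A picture is of the moment at which its call begins. There is no depth.
- bot.job_done(): hands the job in; it is judged then, once.
The state is a dict: "time": time; "q": joint angles; "qd": joint speeds; "joint_efforts": joint torques, N m; "ee_pos": TCP position; "tcp_rot": TCP orientation; "wrist_force": force on the tool from outside, world axes, zero at the start; "torque": the same for the moment, N m; "opening": finger opening in m; "grasp_force": force on a finger pad.
Only numpy, scipy, OpenCV 4.12 (cv2) and the standard library are available. Lean on these libraries where they do the work, as an engineer would, in place of code of your own. Each camera call takes 0.05 s, during which the arm holds its last target. There are 200 camera calls.

## Task

Roll the red paint caddy forward by its handle, all wheels on the bench, until its four swivel castors trail straight behind before it enters the bay, then steer it between the rails of the docking bay. Feel for the sprung buffer and lean the caddy's nose on it with about 10 N for a moment, never bumping rails or buffer harder than 20 N. Then let go, leaving the caddy at rest and straight in the bay with its nose past the white marks, castors trailing, the jar upright in its tray and the things around undisturbed.

Things in the scene. Friction and masses are not known exactly. Their poses are not given: they have to be found in the camera images.
- caddy: low red caddy, loose, about 1 kg with its jar: deck 140 long (x) x 110 wide (y) mm, top 46 mm above the bench, tray rim to 74 mm in front, 70 at the sides, open at the rear. Origin on the bench under the middle of the deck; x points forward, the way it must travel. Runs on four free-swivelling castors (see the axle points), rolls with under 2 N. A hard push high on the handle can tip it.
- handle (a point): middle of the caddy's black push handle, at x = -85, z = 80 mm of the caddy: a bar 76 mm long across the caddy (y), 14 mm thick (x), 16 mm tall, on two steel uprights at y = +-30 mm; apart from these, space free to 60 mm before and behind it above 50 mm height
- nose (a point): middle of the front face of the caddy's black rubber nose block (50 mm wide, 16 mm tall), at x = +78, z = 62 mm of the caddy; this face meets the buffer
- bay: docking bay, fixed: two aluminium guide rails along x, 122 mm apart inside, 12 mm thick, 52 mm tall, from x = 0 to 170 mm, with flared mouth pieces from x = -36 mm to 0 and 30 mm wide feet outside. Origin on the bench at the middle of the mouth; x points into the bay. A white mark crosses each rail top at x = 135 mm
- buffer_stand: blue stand, fixed, 50 x 100 x 88 mm, 200 mm in from the mouth; origin on the bench under its middle; x as the bay's. On it a sprung buffer: black rubber pad, 32 mm diameter, 62 mm high, facing the mouth, its face 50 to 30 mm before the origin: set by screw, unknown, must be felt for. Yields 1 mm per 5 N, up to 12 mm, damped (0.2 N per mm/s), springs back when let go
- paint_jar: jar of touch-up paint, loose, 56 mm diameter, 66 mm tall, standing in the caddy's tray; origin at the centre of its underside
- axle_front_left (a point): middle of the front left castor wheel (grey, 24 mm diameter, 10 mm wide), axle 15 mm off the swivel axis. It starts turned the wrong way and swings behind its swivel axis once the caddy has rolled some 50 mm forward; trailing straight it lies 15 mm behind (-x of the caddy) the swivel axis at x = +50, y = +35 mm of the caddy
- axle_front_right (a point): middle of the front right castor wheel (grey, 24 mm diameter, 10 mm wide), axle 15 mm off the swivel axis. It starts turned the wrong way and swings behind its swivel axis once the caddy has rolled some 50 mm forward; trailing straight it lies 15 mm behind (-x of the caddy) the swivel axis at x = +50, y = -35 mm of the caddy
- axle_rear_left (a point): middle of the rear left castor wheel (grey, 24 mm diameter, 10 mm wide), axle 15 mm off the swivel axis. It starts turned the wrong way and swings behind its swivel axis once the caddy has rolled some 50 mm forward; trailing straight it lies 15 mm behind (-x of the caddy) the swivel axis at x = -50, y = +35 mm of the caddy
- axle_rear_right (a point): middle of the rear right castor wheel (grey, 24 mm diameter, 10 mm wide), axle 15 mm off the swivel axis. It starts turned the wrong way and swings behind its swivel axis once the caddy has rolled some 50 mm forward; trailing straight it lies 15 mm behind (-x of the caddy) the swivel axis at x = -50, y = -35 mm of the caddy
- mallet: bystander: rubber mallet, 284 mm long, loose, at the back of the bench
- tape_roll: bystander: paper tape roll, 89 mm diameter, 19 mm tall, loose, at the back
- ball_joint: bystander: black forged ball joint, 117 x 185 x 109 mm, loose, back left
- boot: bystander: black rubber dust boot, 45 mm diameter, 22 mm tall, loose, back right
Not all that is in view belongs to the job. What is meant by the paint_jar is not black or purple, and is the smaller of those in its own colour.

How it is judged (in metres and radians):
On the way, in this order (a step that is already met when the one before it is completed fails the run):
1. all four castors trail within about 23 degrees of straight back while the nose is still outside the bay's rails (short of the mouth) (x of each of axle_front_left, axle_front_right in the frame of caddy below 0.0362 m and x of each of axle_rear_left, axle_rear_right in the frame of caddy below -0.0638 m and x of nose in the frame of bay below 0 m), for 0.1 s.
2. the caddy leans on the buffer with more than 6 N, its nose past the white marks, for 0.3 s (contact force between caddy and buffer_stand above 6 N and x of nose in the frame of bay above 0.135 m), for 0.3 s.
At the end, for the whole second after the job is handed in: the caddy stands at rest in the bay: nose past the white marks (135 to 185 mm from the mouth), within 12 mm of the centre line and 0.12 rad of the bay's direction, castors within about 23 degrees of trailing straight, jar upright in the tray (x of each of axle_front_left, axle_front_right in the frame of caddy below 0.0362 m and x of each of axle_rear_left, axle_rear_right in the frame of caddy below -0.0638 m and x of nose in the frame of bay between 0.135 and 0.185 m and y of nose in the frame of bay between -0.012 and 0.012 m and angle between the x axis of caddy and the x axis of bay, either way round below 0.12 rad and x of caddy in the frame of bay above 0.04 m and angle between paint_jar's own z axis and vertical below 0.2 rad and z of paint_jar in the frame of caddy above 0.035 m and linear speed of caddy below 0.01 m/s); the robot touches nothing.
It fails at once if the caddy bears on the buffer or its stand with more than 20 N (contact force between caddy and buffer_stand above 20 N).
It fails at once if the caddy bears on the rails with more than 20 N (contact force between caddy and bay above 20 N).
It fails at once if the caddy is lifted more than 10 mm or tipped more than 0.15 rad (height (world z) of caddy above 0.01 m or angle between caddy's own z axis and vertical above 0.15 rad).
It fails at once if the jar tips or leaves the tray (angle between paint_jar's own z axis and vertical above 0.35 rad or z of paint_jar in the frame of caddy below 0.03 m).
It fails at once if a bystander is moved more than 20 mm (distance of any of mallet, tape_roll, ball_joint, boot from where it was at the start of the episode above 0.02 m).
It also fails if it takes over 54 s, if anything falls off the work surface, if the arm or the gripper's body presses on something with over 40 N, if the wrist force passes 120 N, or if a joint passes its speed limit or range.

## Working session

There is one attempt and no reset: what is moved stays moved. The work goes in short steps, Python scripts to look and compute and a tool call to move; the robot and the scene stay as the last step left them, time stands still between calls to the robot, and variables do not carry over. Pictures are saved under pics/ and viewed, at most 10 in all, crops included, and the job is handed in when it is done.

Besides the shell and the picture viewer there is one more tool, called after "Emit:" as name([rows], argument=value, ...), one row to a line, values as JSON. play_rows: Moves the arm, as the interface text tells. Its arguments: {"type":"object","properties":{"steps":{"type":"array","items":{"type":"array","items":{"type":"array","items":{"type":"number"}}}},"gripper":{"type":"number"},"squeeze":{"type":"number"}},"required":["steps"]}

```bash
mkdir -p pics; ls
cat > h.py <<'E'
import numpy as np, cv2
from scipy.spatial.transform import Rotation as R
from workcell import bot
def cam(n):
    c=bot.camera(n); f=200/np.tan(np.radians(c['vfov']/2))
    c['K']=np.array([[f,0,c['cx']],[0,f,c['cy']],[0,0,1]]); 
    a=np.array(c['attitude'],float)
    c['R']=a if a.shape==(3,3) else R.from_euler('xyz',a,degrees=True).as_matrix()
    return c
def ray(c,px,z):
    u=cv2.undistortPoints(np.array(px,float).reshape(-1,1,2),c['K'],np.array(c['D'],float)).reshape(-1,2)
    d=np.c_[u,np.ones(len(u))]@c['R'].T; o=np.array(c['xyz'])
    return o+d*((z-o[2])/d[:,2])[:,None]
def proj(c,P):
    P=(np.array(P,float).reshape(-1,3)-c['xyz'])@c['R']
    return cv2.projectPoints(P,np.zeros(3),np.zeros(3),c['K'],np.array(c['D'],float))[0].reshape(-1,2)
E
python3 - <<'E'
from h import *
for n in('side','top'):
    c=cam(n); cv2.imwrite(f'pics/{n}0.png',c['img']); print(n,c['xyz'],c['attitude'],c['vfov'],c['cx'],c['cy'],c['D'])
print(bot.get_obs())
E
```

```text
pics
side [ 0.42088981 -0.83894675  0.67641828] [-124.65147482    1.09184564   -6.46929027] 51.42122395702339 319.6175806679243 194.8660892845259 [-0.01659738  0.          0.          0.          0.        ]
top [0.35727853 0.04053465 1.33782284] [-1.72721911e+02 -1.05641633e-01 -8.98916386e+01] 46.87500497930405 310.92154605145777 196.77713422776307 [-0.07421628  0.          0.          0.          0.        ]
{'time': 0.1, 'q': array([-6.42282251e+01,  5.00673101e+00,  1.00375582e+01,  9.50993754e+01,
       -7.56100238e-04,  8.99994149e+01]), 'qd': array([-0.10114059, -0.09411764,  0.05973221,  0.02527049,  0.04536521,
       -0.00919594]), 'joint_efforts': array([-4.17349693e-04, -5.21561587e+01,  4.65653980e+01,  1.60639366e-02,
        1.98984701e-06, -1.56647133e-06]), 'ee_pos': array([ 0.23903646, -0.49510158,  0.23065279]), 'tcp_rot': array([-1.79931452e+02,  7.55399641e-04,  2.57723609e+01]), 'wrist_force': array([1.11338803, 0.1321833 , 0.18633953]), 'torque': array([-0.03587708,  0.01533794,  0.03757967]), 'grasp_force': 0.0, 'opening': 0.08552498426709414}
```

View pics/top0.png

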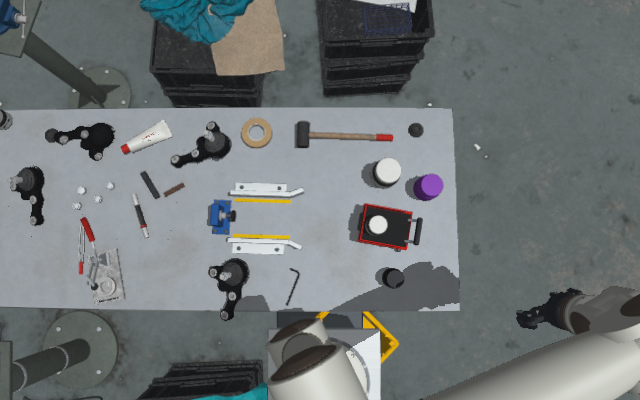

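View pics/side0.png

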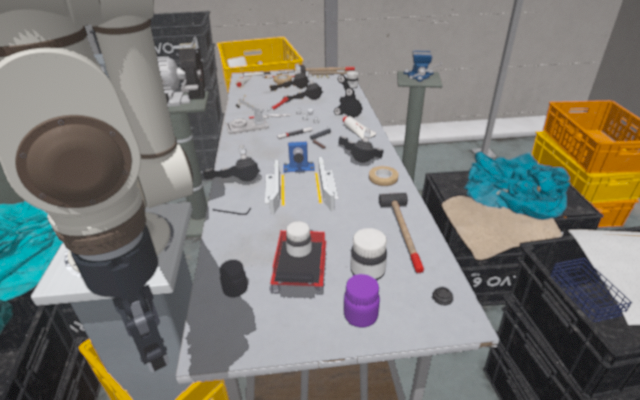

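Candidates for the paint jar: large white jar (386,172), small white jar on the caddy (378,225), purple jar (428,187) and black jar (393,278). The one I want is the small white jar in the tray of the red caddy (387,226). Caddy forward is image-left, which is world +y. The bay mouth is near column 300 and the buffer stand at (220,217).

```bash
cat >> h.py <<'E'
def comps(m,amin=20):
    n,l,s,ce=cv2.connectedComponentsWithStats(m.astype('uint8'))
    return [(s[i].tolist(),ce[i].round(1).tolist(),cv2.minAreaRect(np.argwhere(l==i)[:,::-1].astype('float32'))) for i in range(1,n) if s[i,4]>=amin]
E
python3 - <<'E'
from h import *
c=cam('top'); hsv=cv2.cvtColor(c['img'],cv2.COLOR_BGR2HSV); H,S,V=cv2.split(hsv)
roi=np.zeros(H.shape,bool); roi[170:265,200:435]=1
for n,m in dict(red=((H<8)|(H>172))&(S>130),yel=(H>15)&(H<35)&(S>120),blue=(H>95)&(H<125)&(S>120),dark=(V<75),white=(V>225)&(S<25)).items():
    print(n)
    for s,ce,r in comps(m&roi): print(s,ce,[np.round(x,1).tolist() for x in r])
im=c['img'][165:270,200:440]; cv2.imwrite('pics/crop0.png',cv2.resize(im,None,fx=3.3,fy=3.3,interpolation=cv2.INTER_CUBIC))
E
```

```text
red
[358, 204, 54, 46, 367] [380.0, 226.9] [[385.1, 226.4], [49.4, 38.5], 10.3]
yel
[235, 198, 56, 5, 179] [261.9, 200.3] [[262.5, 200.2], [55.1, 3.2], 1.7]
[233, 234, 57, 5, 199] [261.2, 235.9] [[261.0, 235.9], [56.1, 3.4], 1.7]
blue
[210, 200, 20, 34, 471] [219.4, 216.9] [[219.5, 216.5], [33.0, 19.0], 90.0]
dark
[371, 170, 26, 17, 106] [380.1, 180.3] [[381.8, 179.9], [26.4, 10.7], 26.6]
[413, 178, 14, 23, 121] [418.2, 190.1] [[418.4, 189.8], [22.6, 10.2], 76.0]
[362, 206, 49, 41, 1176] [387.8, 226.7] [[386.3, 226.1], [45.3, 33.6], 10.3]
[229, 211, 7, 10, 52] [232.3, 215.6] [[232.0, 215.5], [9.0, 6.0], 90.0]
[357, 212, 7, 19, 78] [359.8, 221.0] [[359.8, 220.9], [4.1, 18.6], 9.5]
[413, 218, 9, 27, 142] [417.3, 231.1] [[417.3, 231.0], [5.5, 26.6], 8.5]
[224, 258, 23, 7, 108] [235.0, 261.8] [[235.0, 261.0], [22.0, 6.0], -0.0]
white
[291, 190, 12, 5, 23] [296.0, 191.9] [[296.3, 191.6], [2.0, 11.7], 68.2]
[262, 193, 28, 3, 40] [278.2, 193.9] [[275.5, 194.0], [27.0, 2.0], -0.0]
[375, 221, 11, 12, 71] [380.6, 225.9] [[380.0, 226.5], [11.0, 10.0], 90.0]
[255, 241, 33, 3, 61] [272.6, 241.5] [[271.0, 242.0], [2.0, 32.0], 90.0]
[289, 242, 12, 7, 30] [294.8, 244.8] [[294.7, 244.6], [11.6, 2.2], 26.6]
[261, 245, 22, 9, 105] [272.8, 250.0] [[271.5, 249.0], [8.0, 21.0], 90.0]
```

View pics/crop0.png

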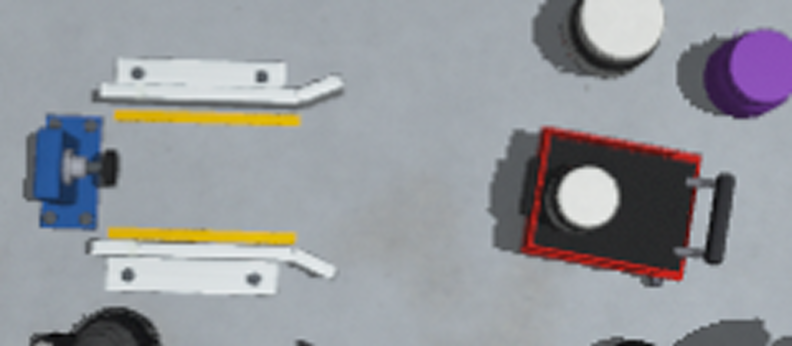

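The crop shows the small white jar standing in the caddy tray at about (378,225), with the handle bar at (417,231). The rails are at rows ~194 and ~242, with yellow floor lines inside them.

Run:
```python
from h import *
c=cam('top'); hsv=cv2.cvtColor(c['img'],cv2.COLOR_BGR2HSV); H,S,V=cv2.split(hsv)
m=(H>15)&(H<35)&(S>120)
for r0,r1 in((196,206),(232,242)):
    k=np.zeros(H.shape,bool);k[r0:r1,225:300]=1
    p=np.argwhere(m&k)[:,::-1]; w=ray(c,p,0.0)[:,:2]
    vx,vy,x0,y0=cv2.fitLine(w.astype('float32'),cv2.DIST_L2,0,.01,.01).ravel()
    print('line mean',w.mean(0),'yaw',np.degrees(np.arctan2(vy,vx))%180,'y range',w[:,1].min(),w[:,1].max())
# rail top pixels: crop/3.3 + offset
cr=np.array([[100,91],[298,96],[340,82],[92,245],[292,252],[332,270]])/3.3+[200,165]
print('railtops',ray(c,cr,.052).round(4))
print('stand', ray(c,[[48/3.3+200,165+115/3.3],[103/3.3+200,165+119/3.3],[97/3.3+200,165+229/3.3],[42/3.3+200,165+225/3.3]],0.03).round(4))
print('pad',ray(c,[[118/3.3+200,165+165/3.3]],.07).round(4))
d=(V<75); k=np.zeros(H.shape,bool);k[210:250,412:425]=1
p=np.argwhere(d&k)[:,::-1]; w=ray(c,p,.086)[:,:2].astype('float32')
print('handle',w.mean(0),cv2.minAreaRect(w))
rim=ray(c,np.array([[546,129],[528,248]])/3.3+[200,165],.074); rear=ray(c,np.array([[702,155],[682,278]])/3.3+[200,165],.070)
print('rim',rim.round(4),rear.round(4))
for n,a,b in(('front',rim[0],rim[1]),('R',rear[0],rim[0]),('L',rear[1],rim[1])): print(n,np.degrees(np.arctan2(*(b-a)[1::-1])))
```

```text
line mean [0.51758601 0.1815829 ] yaw 88.33713 y range 0.09944044380382974 0.2606383906521037
line mean [0.41369813 0.18172993] yaw 88.48243 y range 0.10158928978448616 0.26417188068637243
railtops [[0.533  0.2657 0.052 ]
 [0.529  0.0965 0.052 ]
 [0.5411 0.0607 0.052 ]
 [0.4018 0.2695 0.052 ]
 [0.3965 0.1006 0.052 ]
 [0.3815 0.0668 0.052 ]]
stand [[0.5149 0.3144 0.03  ]
 [0.5115 0.2664 0.03  ]
 [0.4163 0.2694 0.03  ]
 [0.4195 0.317  0.03  ]]
pad [[0.468 0.246 0.07 ]]
handle [ 0.42338085 -0.25131932] ((0.4238152801990509, -0.25131526589393616), (0.015164859592914581, 0.07283759117126465), 80.04915618896484)
rim [[ 0.4987 -0.112   0.074 ]
 [ 0.3994 -0.0959  0.074 ]] [[ 0.4774 -0.2436  0.07  ]
 [ 0.3747 -0.2244  0.07  ]]
front 170.7563784360756
R 80.80885470233831
L 79.08955783391085
```

Emit:
play_rows([
  [[0, 0, 0.006, 0.1249], [0, 0, 0.006, 0.1249], [0, 0, 0.006, 0.1249], [0, 0, 0.006, 0.1249], [0, 0, 0.006, 0.1249]],
], gripper=0.06)

```text
time: 0.62
ee_pos: [0.2391, -0.4952, 0.2008]
tcp_rot: [-180.0, 0.0, -10.4]
wrist_force: [-0.6, -0.5, -0.3]
opening: 0.0599
grasp_force: 0.0
```

Emit:
play_rows([
  [[0.01394, -0.0272, 0.004, 0], [0.01394, -0.0272, 0.004, 0], [0.01394, -0.0272, 0.004, 0], [0.01394, -0.0272, 0.004, 0], [0.01394, -0.0272, 0.004, 0]],
])

```text
time: 1.03
ee_pos: [0.3319, -0.3723, 0.181]
tcp_rot: [-180.0, 0.0, -10.0]
wrist_force: [-0.0, -0.7, 0.2]
opening: 0.0598
grasp_force: 0.0
```

Emit:
play_rows([
  [[0.01394, -0.0272, 0.004, 0], [0.01394, -0.0272, 0.004, 0], [0.01394, -0.0272, 0.004, 0], [0.01394, -0.0272, 0.004, 0], [0.01394, -0.0272, 0.004, 0]],
])

```text
time: 1.45
ee_pos: [0.4243, -0.2503, 0.1611]
tcp_rot: [180.0, -0.0, -10.0]
wrist_force: [-0.3, -0.3, 0.9]
opening: 0.0598
grasp_force: 0.0
```

Emit:
play_rows([
  [[0, 0, 0, 0], [0, 0, 0, 0], [0, 0, 0, 0], [0, 0, 0, 0], [0, 0, 0, 0]],
])

```text
time: 1.87
ee_pos: [0.4232, -0.2525, 0.1614]
tcp_rot: [180.0, -0.0, -10.1]
wrist_force: [-0.1, -0.3, 0.3]
opening: 0.06
grasp_force: 0.0
```

Run:
```python
from h import *
c=cam('side'); im=c['img'].copy()
h=np.array([.4236,-.2513]); f=np.array([.174,.985]); l=np.array([-.985,.174])
P=[[*(h+s*.038*l),.088] for s in(-1,1)]+[[*h,.080]]
p=proj(c,P); print(p)
big=cv2.resize(im[150:330,210:390],None,fx=3.3,fy=3.3,interpolation=cv2.INTER_CUBIC)
for q in p: cv2.drawMarker(big,tuple(((q-[210,150])*3.3).astype(int).tolist()),(0,255,0),0,8)
cv2.imwrite('pics/s1.png',big)
```

```text
[[312.2871302  273.21656273]
 [273.84549791 271.99934489]
 [293.23415911 275.5039666 ]]
```

View pics/s1.png

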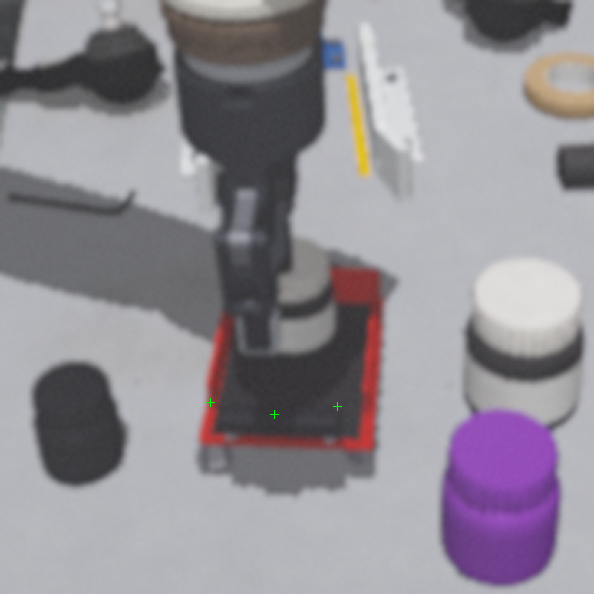

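The crop shows the bar's dark top edge at the projected marks (crop row ~405), so the estimate holds. Descending onto the handle.

Emit:
play_rows([
  [[0, -0.001, 0.011, 0], [0, 0, 0.011, 0], [0, 0, 0.011, 0], [0, 0, 0.011, 0], [0, 0, 0.011, 0]],
])

```text
time: 2.33
ee_pos: [0.4235, -0.2505, 0.1045]
tcp_rot: [-180.0, 0.1, -10.0]
wrist_force: [-0.8, -0.2, -0.4]
opening: 0.0599
grasp_force: 0.0
```

Emit:
play_rows([
  [[0, 0, 0.011, 0], [0, 0, 0.011, 0], [0, 0, 0.011, 0], [0, 0, 0.008, 0], [0, 0, 0.004, 0]],
])

```text
time: 2.75
ee_pos: [0.4234, -0.2504, 0.0597]
tcp_rot: [-180.0, 0.1, -10.0]
wrist_force: [-1.1, 0.9, 0.5]
opening: 0.0602
grasp_force: 0.0
```

Emit:
play_rows([
  [[0, 0, 0, 0], [0, 0, 0, 0], [0, 0, 0, 0], [0, 0, 0, 0], [0, 0, 0, 0]],
], gripper=0.024, squeeze=30)

```text
time: 3.17
ee_pos: [0.4241, -0.2508, 0.0618]
tcp_rot: [180.0, -0.0, -10.0]
wrist_force: [0.5, 0.3, 0.4]
opening: 0.0236
grasp_force: 0.0
```

Emit:
play_rows([
  [[0, 0, 0, 0], [0, 0, 0, 0], [0, 0, 0, 0], [0, 0, 0, 0], [0, 0, 0, 0]],
], gripper=0.008)

```text
time: 3.58
ee_pos: [0.4241, -0.2508, 0.0617]
tcp_rot: [180.0, -0.0, -10.0]
wrist_force: [0.4, -0.3, 4.9]
opening: 0.0132
grasp_force: 33.1
```

Emit:
play_rows([
  [[0, 0, 0, 0], [0, 0, 0, 0], [0, 0, 0, 0], [0, 0, 0, 0], [0, 0, 0, 0]],
])

```text
time: 4.0
ee_pos: [0.4241, -0.2508, 0.0617]
tcp_rot: [180.0, -0.0, -10.0]
wrist_force: [0.8, 0.1, 5.5]
opening: 0.0132
grasp_force: 33.2
```

Emit:
play_rows([
  [[0.0001, -0.002, 0, 0], [0.0002, -0.003, 0, 0], [0.0002, -0.003, 0, 0], [0.0002, -0.003, 0, 0], [0.0002, -0.003, 0, 0]],
])

```text
time: 4.42
ee_pos: [0.4274, -0.2374, 0.0618]
tcp_rot: [179.9, -0.0, -10.0]
wrist_force: [-1.1, -1.9, 6.2]
opening: 0.0134
grasp_force: 33.3
```

Emit:
play_rows([
  [[0.0002, -0.004, 0, 0], [0.0003, -0.004, 0, 0], [0.0002, -0.004, 0, 0], [0.0003, -0.004, 0, 0], [0.0002, -0.004, 0, 0]],
])

```text
time: 4.83
ee_pos: [0.4321, -0.2179, 0.0618]
tcp_rot: [179.9, -0.1, -10.0]
wrist_force: [-0.7, -2.6, 6.4]
opening: 0.0136
grasp_force: 33.3
```

Emit:
play_rows([
  [[0.0003, -0.005, 0, 0], [0.0003, -0.005, 0, 0], [0.0003, -0.005, 0, 0], [0.0003, -0.005, 0, 0], [0.0003, -0.005, 0, 0]],
])

```text
time: 5.25
ee_pos: [0.438, -0.1935, 0.0618]
tcp_rot: [179.9, -0.1, -10.0]
wrist_force: [-0.6, -1.0, 5.8]
opening: 0.0136
grasp_force: 33.3
```

Emit:
play_rows([
  [[0.0003, -0.005, 0, 0], [0.0003, -0.005, 0, 0], [0.0003, -0.005, 0, 0], [0.0003, -0.005, 0, 0], [0.0003, -0.005, 0, 0]],
])

```text
time: 5.67
ee_pos: [0.4437, -0.1691, 0.0618]
tcp_rot: [179.9, -0.0, -10.0]
wrist_force: [-0.5, -1.9, 6.8]
opening: 0.0134
grasp_force: 33.3
```

```bash
cat > m.py <<'E'
from h import *
import sys
c=cam('top'); hsv=cv2.cvtColor(c['img'],cv2.COLOR_BGR2HSV); H,S,V=cv2.split(hsv)
k=np.zeros(H.shape,bool);k[190:260,225:420]=1
m=((H<8)|(H>172))&(S>130)&k
b=max(comps(m),key=lambda t:t[0][4]); print(b)
x,y,w,h,_=b[0]
big=cv2.resize(c['img'][y-40:y+h+40,x-40:x+w+70],None,fx=4,fy=4,interpolation=cv2.INTER_CUBIC)
cv2.imwrite(f'pics/{sys.argv[1]}.png',big); print('offset',x-40,y-40,big.shape)
print(ray(c,cv2.boxPoints(b[2]),.072).round(4))
o=bot.get_obs(); print(o['ee_pos'],o['tcp_rot'],o['wrist_force'])
E
python3 m.py t2
```

```text
([328, 197, 54, 46, 360], [349.5, 219.7], ((354.583984375, 219.28799438476562), (49.19349670410156, 38.2814826965332), 10.30484676361084))
offset 288 157 (504, 656, 3)
[[ 0.417  -0.0056  0.072 ]
 [ 0.5211 -0.0248  0.072 ]
 [ 0.4968 -0.1587  0.072 ]
 [ 0.3931 -0.1382  0.072 ]]
[ 0.4439272  -0.16826853  0.06177107] [ 1.79994628e+02 -5.11751814e-02 -1.00021320e+01] [0.06043054 1.55414178 5.99825915]
```

View pics/t2.png

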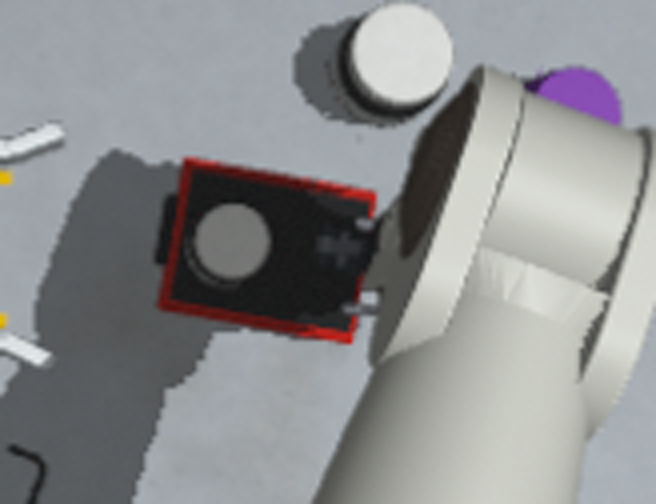

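Emit:
play_rows([
  [[0.0001, -0.0057, 0, -0.0099], [0.0002, -0.0057, 0, -0.0099], [0.0002, -0.0057, 0, -0.0099], [0.0002, -0.0057, 0, -0.0099], [0.0003, -0.0057, 0, -0.0099]],
])

```text
time: 6.13
ee_pos: [0.4494, -0.1411, 0.0618]
tcp_rot: [179.9, -0.1, -7.2]
wrist_force: [1.2, -2.1, 5.1]
opening: 0.0132
grasp_force: 33.2
```

Emit:
play_rows([
  [[0.0004, -0.0057, 0, -0.0099], [0.0004, -0.0057, 0, -0.0099], [0.0005, -0.0057, 0, -0.0099], [0.0005, -0.0057, 0, -0.0099], [0.0006, -0.0057, 0, -0.0099]],
])

```text
time: 6.55
ee_pos: [0.4548, -0.1129, 0.0618]
tcp_rot: [179.9, -0.1, -4.3]
wrist_force: [0.3, -2.1, 5.3]
opening: 0.0134
grasp_force: 33.2
```

Emit:
play_rows([
  [[0.0007, -0.0057, 0, -0.0099], [0.0007, -0.0057, 0, -0.0099], [0.0008, -0.0057, 0, -0.0099], [0.0008, -0.0057, 0, -0.0099], [0.0008, -0.004, 0, -0.0099]],
])

```text
time: 6.97
ee_pos: [0.4601, -0.0862, 0.0618]
tcp_rot: [180.0, -0.1, -1.5]
wrist_force: [0.7, -1.7, 6.0]
opening: 0.0135
grasp_force: 33.2
```

```bash
python3 m.py t3
```

```text
([300, 198, 45, 40, 327], [315.3, 218.9], ((321.41546630859375, 217.85980224609375), (43.59135437011719, 38.187843322753906), 2.602562189102173))
offset 260 158 (480, 620, 3)
[[ 0.4108  0.0716  0.072 ]
 [ 0.516   0.0673  0.072 ]
 [ 0.5108 -0.0531  0.072 ]
 [ 0.4056 -0.0477  0.072 ]]
[ 0.46021957 -0.08559652  0.0617728 ] [ 1.79997081e+02 -7.40838249e-02 -1.42168032e+00] [1.61467326 0.84190356 5.17996627]
```

View pics/t3.png

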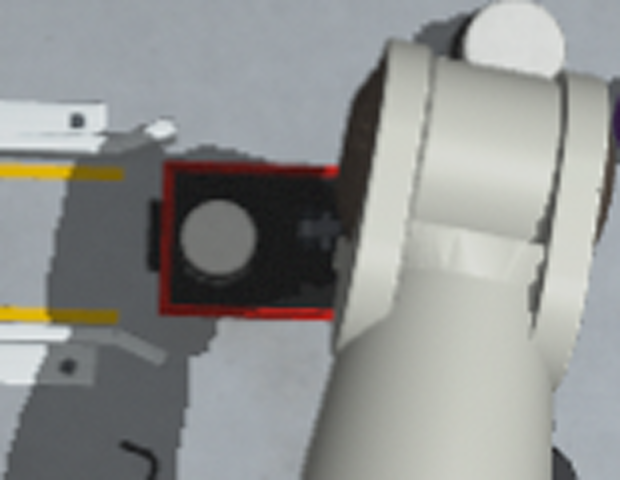

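The crop shows the caddy straight and centred just before the mouth, with the rim front at crop column ~162, rows 162–315. Nose is about 20 mm short of the mouth, so driving in.

Emit:
play_rows([
  [[0, -0.003, 0, 0], [0, -0.004, 0, 0], [0, -0.004, 0, 0], [0, -0.004, 0, 0], [0, -0.004, 0, 0]],
])

```text
time: 7.43
ee_pos: [0.4605, -0.0674, 0.0618]
tcp_rot: [180.0, -0.1, -1.5]
wrist_force: [0.8, -2.1, 5.6]
opening: 0.0132
grasp_force: 33.2
```

Emit:
play_rows([
  [[0, -0.004, 0, 0], [0, -0.004, 0, 0], [0, -0.004, 0, 0], [0, -0.004, 0, 0], [0, -0.004, 0, 0]],
])

```text
time: 7.85
ee_pos: [0.461, -0.0474, 0.0618]
tcp_rot: [180.0, -0.1, -1.5]
wrist_force: [0.2, -1.8, 5.9]
opening: 0.0134
grasp_force: 33.3
```

Emit:
play_rows([
  [[0, -0.004, 0, 0], [0, -0.004, 0, 0], [0, -0.004, 0, 0], [0, -0.004, 0, 0], [0, -0.004, 0, 0]],
])

```text
time: 8.27
ee_pos: [0.4616, -0.0274, 0.0618]
tcp_rot: [180.0, -0.1, -1.5]
wrist_force: [0.5, -1.6, 6.4]
opening: 0.0137
grasp_force: 33.3
```

```bash
python3 m.py t4
```

```text
([279, 198, 38, 39, 290], [290.8, 217.8], ((297.5, 217.0), (38.0, 37.0), 90.0))
offset 239 158 (476, 592, 3)
[[0.5153 0.1268 0.072 ]
 [0.5156 0.0245 0.072 ]
 [0.4107 0.0244 0.072 ]
 [0.4105 0.1257 0.072 ]]
[ 0.46154906 -0.02670041  0.06177371] [ 1.79997716e+02 -6.32165154e-02 -1.49082358e+00] [0.39591697 0.22544292 5.37151373]
```

View pics/t4.png

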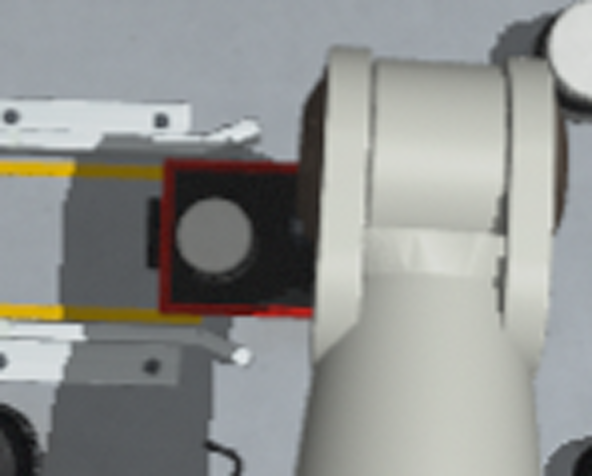

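Nose is about 37 mm into the bay and centred within ~1 mm; the rim's front edge runs from crop row 160 to 312, between the rails at ~150 and ~323.

Emit:
play_rows([
  [[0, -0.003, 0, 0], [0, -0.004, 0, 0], [0, -0.004, 0, 0], [0, -0.004, 0, 0], [0, -0.004, 0, 0]],
])

```text
time: 8.73
ee_pos: [0.462, -0.0103, 0.0618]
tcp_rot: [-179.9, -0.1, -1.3]
wrist_force: [1.5, -1.4, 6.2]
opening: 0.0132
grasp_force: 33.2
```

Emit:
play_rows([
  [[0, -0.004, 0, 0], [0, -0.004, 0, 0], [0, -0.004, 0, 0], [0, -0.004, 0, 0], [0, -0.004, 0, 0]],
])

```text
time: 9.15
ee_pos: [0.4622, -0.0016, 0.0617]
tcp_rot: [-179.5, -0.1, -0.5]
wrist_force: [1.7, -1.1, 5.0]
opening: 0.0135
grasp_force: 33.2
```

Emit:
play_rows([
  [[0, -0.004, 0, 0], [0, -0.004, 0, 0], [0, -0.004, 0, 0], [0, -0.003, 0, 0], [0, -0.003, 0, 0]],
])

```text
time: 9.57
ee_pos: [0.4619, 0.0067, 0.0617]
tcp_rot: [-179.0, -0.0, 0.2]
wrist_force: [1.4, -1.5, 4.7]
opening: 0.0132
grasp_force: 33.6
```

Emit:
play_rows([
  [[0, -0.003, 0, 0], [0, -0.003, 0, 0], [0, -0.003, 0, 0], [0, -0.003, 0, 0], [0, -0.002, 0, 0]],
])

```text
time: 9.98
ee_pos: [0.4616, 0.013, 0.0617]
tcp_rot: [-178.7, 0.0, 0.8]
wrist_force: [1.2, -0.5, 3.6]
opening: 0.0131
grasp_force: 34.1
```

```bash
python3 m.py t5
```

```text
([264, 200, 37, 38, 285], [275.0, 220.6], ((282.0, 218.5), (37.0, 36.0), 90.0))
offset 224 160 (472, 588, 3)
[[0.5097 0.1682 0.072 ]
 [0.5099 0.0687 0.072 ]
 [0.4079 0.0682 0.072 ]
 [0.4076 0.1668 0.072 ]]
[0.46161317 0.01313163 0.0617222 ] [-1.78659270e+02  2.37221977e-02  8.20792901e-01] [ 0.86715949 -0.19407636  2.27729879]
```

View pics/t5.png

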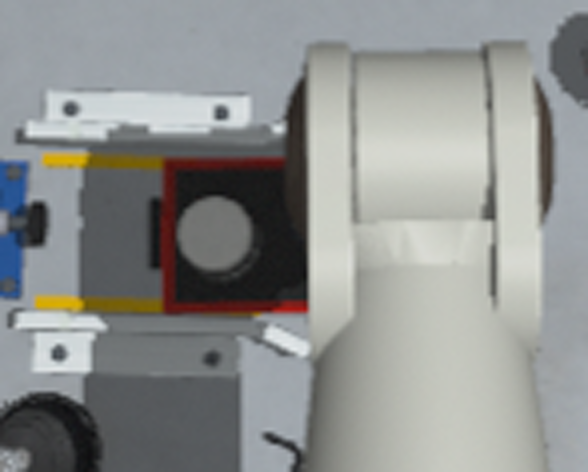

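The caddy is inside the rails, but the arm lags its command and is drifting in roll and yaw. I'll check the joints.

Run:
```python
from h import *
o=bot.get_obs(); print({k:np.round(o[k],3) for k in('time','q','qd','ee_pos','tcp_rot','wrist_force','torque','joint_efforts')})
```

```text
{'time': np.float64(10.033), 'q': array([  0.802,  -6.966, -20.471,  76.519,   1.341, 179.981]), 'qd': array([-0.144, -0.084,  0.003,  0.112, -0.011,  0.053]), 'ee_pos': array([0.462, 0.013, 0.062]), 'tcp_rot': array([-1.78659e+02,  2.40000e-02,  8.21000e-01]), 'wrist_force': array([ 0.867, -0.194,  2.277]), 'torque': array([-0.624, -0.305, -0.063]), 'joint_efforts': array([-3.0000e-03, -3.7219e+01,  4.4235e+01,  6.2500e-01,  6.7300e-01,
       -5.6000e-02])}
```

Joint 6 has reached its +180° limit. I'll release, lift, take a half turn (q6 ≈ 0) and regrasp.

Emit:
play_rows([
  [[0, 0, 0, 0], [0, 0, 0, 0], [0, 0, 0, 0], [0, 0, 0, 0], [0, 0, 0, 0]],
], gripper=0.05)

```text
time: 10.45
ee_pos: [0.4615, 0.013, 0.0616]
tcp_rot: [-178.7, 0.0, 0.8]
wrist_force: [0.1, 0.1, -0.8]
opening: 0.0498
grasp_force: 0.0
```

Emit:
play_rows([
  [[0, 0, -0.008, 0], [0, 0, -0.018, 0], [0, 0, -0.018, 0], [0, 0, -0.018, 0], [0, 0, -0.018, 0]],
])

```text
time: 10.87
ee_pos: [0.4617, 0.011, 0.1433]
tcp_rot: [-178.7, -0.0, 0.8]
wrist_force: [-0.2, 0.1, -0.8]
opening: 0.05
grasp_force: 0.0
```

Emit:
play_rows([
  [[0, 0, -0.01, -0.1249], [0, 0, 0, -0.1249], [0, 0, 0, -0.1249], [0, 0, 0, -0.1249], [0, 0, 0, -0.1249]],
])

```text
time: 11.28
ee_pos: [0.4618, 0.0108, 0.1526]
tcp_rot: [-178.9, -0.8, 36.9]
wrist_force: [-0.2, 0.7, 0.1]
opening: 0.0502
grasp_force: 0.0
```

Emit:
play_rows([
  [[0, 0, 0, -0.1249], [0, 0, 0, -0.1249], [0, 0, 0, -0.1249], [0, 0, 0, -0.1249], [0, 0, 0, -0.1249]],
])

```text
time: 11.7
ee_pos: [0.4618, 0.0108, 0.1525]
tcp_rot: [-179.6, -1.3, 72.7]
wrist_force: [-0.5, -0.1, 0.2]
opening: 0.0498
grasp_force: 0.0
```

Emit:
play_rows([
  [[0, 0, 0, -0.1249], [0, 0, 0, -0.1249], [0, 0, 0, -0.1249], [0, 0, 0, -0.1249], [0, 0, 0, -0.1249]],
])

```text
time: 12.12
ee_pos: [0.4618, 0.0108, 0.1525]
tcp_rot: [179.6, -1.3, 108.5]
wrist_force: [0.7, -0.8, -0.3]
opening: 0.0504
grasp_force: 0.0
```

Emit:
play_rows([
  [[0, 0, 0, -0.1249], [0, 0, 0, -0.1249], [0, 0, 0, -0.1249], [0, 0, 0, -0.1249], [0, 0, 0, -0.1249]],
])

```text
time: 12.53
ee_pos: [0.4618, 0.0108, 0.1525]
tcp_rot: [178.9, -0.8, 144.3]
wrist_force: [-0.6, 0.5, -0.2]
opening: 0.0498
grasp_force: 0.0
```

Emit:
play_rows([
  [[0, 0, 0, -0.1249], [0, 0, 0, -0.1249], [0, 0, 0, -0.1249], [0, 0, 0, -0.1249], [0, 0, 0, -0.1249]],
])

```text
time: 12.95
ee_pos: [0.4618, 0.0108, 0.1525]
tcp_rot: [178.7, -0.0, -179.9]
wrist_force: [0.7, 1.2, 0.5]
opening: 0.0503
grasp_force: 0.0
```

```bash
python3 m.py t6
python3 - <<'E'
from h import *
o=bot.get_obs(); print(o['time'],o['q'].round(2))
c=cam('side'); im=c['img']
a=np.array([.463,.0985]); u=np.array([.028,.9996])
big=cv2.resize(im[130:270,230:380],None,fx=4,fy=4,interpolation=cv2.INTER_CUBIC); cv2.imwrite('pics/s6.png',big)
E
```

```text
([264, 200, 37, 38, 284], [275.1, 221.0], ((282.0, 218.5), (37.0, 36.0), 90.0))
offset 224 160 (472, 588, 3)
[[0.5097 0.1682 0.072 ]
 [0.5099 0.0687 0.072 ]
 [0.4079 0.0682 0.072 ]
 [0.4076 0.1668 0.072 ]]
[0.46182334 0.01081417 0.15249756] [ 1.78668990e+02  1.45569475e-02 -1.79407129e+02] [-0.48778867 -0.0099944  -0.15987446]
13.0 [ 5.200e-01 -7.970e+00 -1.132e+01  8.663e+01  1.330e+00 -7.000e-02]
```

View pics/s6.png

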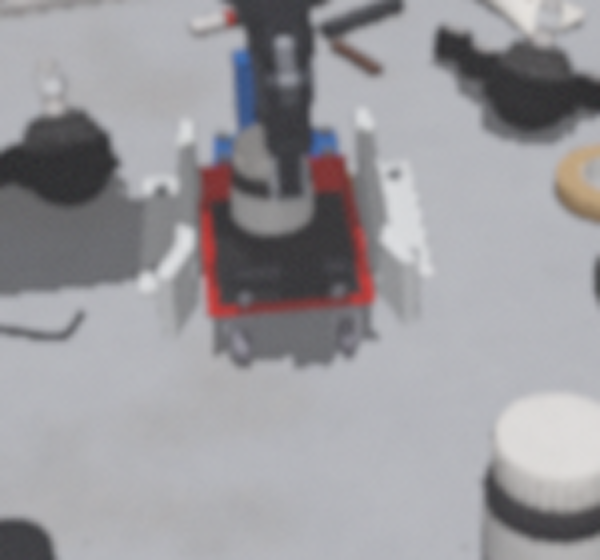

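The side view shows the caddy in the bay with the jar upright. The nose sits slightly left (~2.3° yaw) and the wheels are on the bench. Regrasping now.

Emit:
play_rows([
  [[0, 0, 0.02, 0], [0, 0, 0.02, 0], [0, 0, 0.02, 0], [0, 0, 0.018, 0], [0, 0, 0.0125, 0]],
])

```text
time: 13.47
ee_pos: [0.4612, 0.0129, 0.06]
tcp_rot: [178.7, -0.1, 179.4]
wrist_force: [0.3, 0.4, -0.3]
opening: 0.05
grasp_force: 0.0
```

Emit:
play_rows([
  [[0, 0, 0, 0], [0, 0, 0, 0], [0, 0, 0, 0], [0, 0, 0, 0], [0, 0, 0, 0]],
], gripper=0.02, squeeze=20)

```text
time: 13.88
ee_pos: [0.4624, 0.0129, 0.0625]
tcp_rot: [178.7, 0.1, 179.7]
wrist_force: [0.1, -0.2, 0.1]
opening: 0.0199
grasp_force: 0.0
```

Emit:
play_rows([
  [[0, 0, 0, 0], [0, 0, 0, 0], [0, 0, 0, 0], [0, 0, 0, 0], [0, 0, 0, 0]],
], gripper=0.008)

```text
time: 14.3
ee_pos: [0.4622, 0.0128, 0.0621]
tcp_rot: [178.7, 0.1, 179.7]
wrist_force: [-0.5, 0.3, 5.6]
opening: 0.0136
grasp_force: 22.8
```

Emit:
play_rows([
  [[-0.0001, 0.002, 0, 0.0023], [-0.0001, 0.002, 0.0001, 0.0023], [-0.0001, 0.003, 0.0001, 0.0023], [-0.0001, 0.003, 0, 0.0023], [-0.0001, 0.003, 0.0001, 0.0023]],
])

```text
time: 14.72
ee_pos: [0.4627, 0.0258, 0.0621]
tcp_rot: [178.7, 0.0, 179.0]
wrist_force: [-2.1, -1.9, 7.5]
opening: 0.0137
grasp_force: 23.3
```

Emit:
play_rows([
  [[0, 0.003, 0.0001, 0.0023], [-0.0001, 0.003, 0, 0.0023], [0, 0.003, 0.0001, 0.0023], [0, 0.003, 0.0001, 0.0023], [0, 0.003, 0, 0.0023]],
])

```text
time: 15.13
ee_pos: [0.463, 0.0408, 0.0622]
tcp_rot: [178.7, -0.0, 178.4]
wrist_force: [-1.5, -2.1, 6.1]
opening: 0.0136
grasp_force: 23.3
```

Emit:
play_rows([
  [[0, 0.003, 0.0001, 0], [0, 0.003, 0.0001, 0], [0, 0.003, 0, 0], [0, 0.003, 0.0001, 0], [0, 0.003, 0.0001, 0]],
])

```text
time: 15.55
ee_pos: [0.4636, 0.0558, 0.0622]
tcp_rot: [178.7, 0.0, 178.4]
wrist_force: [-1.9, -1.9, 7.2]
opening: 0.0134
grasp_force: 23.1
```

```bash
python3 m.py t7
python3 - <<'E'
from h import *
c=cam('top'); H,S,V=cv2.split(cv2.cvtColor(c['img'],cv2.COLOR_BGR2HSV))
m=((H<8)|(H>172))&(S>130); m[:190]=0;m[260:]=0;m[:,:225]=0;m[:,400:]=0
for col in range(240,300,4):
    r=np.flatnonzero(m[:,col]); 
    if len(r)>1: print(col,r.min(),r.max(),ray(c,[[col,r.min()-.5],[col,r.max()+.5]],.071)[:,:2].round(4).tolist())
E
```

```text
([248, 198, 32, 39, 233], [256.4, 217.8], ((263.5, 217.0), (31.0, 38.0), 0.0))
offset 208 158 (476, 568, 3)
[[0.4102 0.2108 0.072 ]
 [0.5152 0.2127 0.072 ]
 [0.5153 0.1268 0.072 ]
 [0.4105 0.1257 0.072 ]]
[0.46357579 0.05632918 0.06213471] [1.78669397e+02 2.55315658e-03 1.78388602e+02] [-0.28596547  0.59241361  6.39387319]
248 216 224 [[0.4667, 0.2119], [0.4418, 0.2115]]
252 198 235 [[0.5167, 0.2017], [0.4117, 0.1999]]
256 198 235 [[0.5167, 0.1906], [0.4117, 0.1889]]
260 198 235 [[0.5168, 0.1795], [0.4117, 0.1779]]
264 198 235 [[0.5168, 0.1684], [0.4118, 0.167]]
268 198 235 [[0.5168, 0.1574], [0.4118, 0.156]]
272 234 235 [[0.4173, 0.1451], [0.4118, 0.145]]
276 234 235 [[0.4173, 0.1341], [0.4119, 0.134]]
```

Emit:
play_rows([
  [[0, 0.003, 0.0001, 0], [0, 0.003, 0.0001, 0], [0, 0.003, 0, 0], [0, 0.003, 0.0001, 0], [0, 0.002, 0.0001, 0]],
])

```text
time: 16.07
ee_pos: [0.464, 0.07, 0.0621]
tcp_rot: [178.7, 0.0, 178.4]
wrist_force: [-1.4, -2.5, 7.5]
opening: 0.0135
grasp_force: 23.1
```

Emit:
play_rows([
  [[0, 0.0015, 0, 0], [0, 0.001, 0, 0], [0, 0.001, 0, 0], [0, 0.001, 0.0001, 0], [0, 0.001, 0, 0]],
])

```text
time: 16.48
ee_pos: [0.4642, 0.0753, 0.0621]
tcp_rot: [178.7, 0.0, 178.4]
wrist_force: [-1.2, -1.7, 6.3]
opening: 0.0135
grasp_force: 23.0
```

Emit:
play_rows([
  [[0, 0.001, 0, 0], [0, 0.001, 0, 0], [0, 0.001, 0, 0], [0, 0.001, 0.0001, 0], [0, 0.001, 0, 0]],
])

```text
time: 16.9
ee_pos: [0.4643, 0.0803, 0.0622]
tcp_rot: [178.7, 0.0, 178.4]
wrist_force: [-0.1, -1.5, 5.9]
opening: 0.0136
grasp_force: 23.0
```

Emit:
play_rows([
  [[0, 0.0005, 0, 0], [0, 0.0005, 0, 0], [0, 0.0005, 0, 0], [0, 0.0005, 0, 0], [0, 0.0005, 0.0001, 0]],
])

```text
time: 17.32
ee_pos: [0.4644, 0.0828, 0.0621]
tcp_rot: [178.7, 0.0, 178.4]
wrist_force: [-0.7, -1.1, 8.1]
opening: 0.0138
grasp_force: 23.1
```

Emit:
play_rows([
  [[0, 0.0005, 0, 0], [0, 0.0005, 0, 0], [0, 0.0005, 0, 0], [0, 0.0005, 0, 0], [0, 0.0005, 0.0001, 0]],
])

```text
time: 17.73
ee_pos: [0.4645, 0.0853, 0.0621]
tcp_rot: [178.7, 0.0, 178.4]
wrist_force: [-1.2, -0.8, 6.5]
opening: 0.0137
grasp_force: 23.1
```

Emit:
play_rows([
  [[0, 0.0005, 0, 0], [0, 0.0005, 0, 0], [0, 0.0005, 0, 0], [0, 0.0005, 0, 0], [0, 0.0005, 0.0001, 0]],
])

```text
time: 18.15
ee_pos: [0.4645, 0.0869, 0.0621]
tcp_rot: [178.8, 0.0, 178.3]
wrist_force: [-2.1, -8.5, 9.4]
opening: 0.0136
grasp_force: 22.7
```

Emit:
play_rows([
  [[0, 0.0003, 0, 0], [0, 0.0003, 0, 0], [0, 0, 0, 0], [0, 0, 0, 0], [0, 0, 0, 0]],
])

```text
time: 18.57
ee_pos: [0.4645, 0.0873, 0.0621]
tcp_rot: [178.8, 0.0, 178.3]
wrist_force: [-1.8, -8.0, 8.5]
opening: 0.0136
grasp_force: 22.5
```

Emit:
play_rows([
  [[0, 0.0004, 0, 0], [0, 0.0003, 0, 0], [0, 0, 0, 0], [0, 0, 0, 0], [0, 0, 0, 0]],
])

```text
time: 18.98
ee_pos: [0.4645, 0.0877, 0.0621]
tcp_rot: [178.9, 0.0, 178.3]
wrist_force: [-1.3, -10.2, 8.1]
opening: 0.0137
grasp_force: 22.4
```

Emit:
play_rows([
  [[0, 0, 0, 0], [0, 0, 0, 0], [0, 0, 0, 0], [0, 0, 0, 0], [0, 0, 0, 0]],
])

```text
time: 19.4
ee_pos: [0.4645, 0.0877, 0.0621]
tcp_rot: [178.9, 0.0, 178.3]
wrist_force: [-1.9, -10.4, 9.4]
opening: 0.0137
grasp_force: 22.4
```

Emit:
play_rows([
  [[0, -0.0004, 0, 0], [0, -0.0004, 0, 0], [0, -0.0004, 0, 0], [0, -0.0003, 0, 0], [0, 0, 0, 0]],
])

```text
time: 19.82
ee_pos: [0.4645, 0.0869, 0.0621]
tcp_rot: [178.8, 0.0, 178.3]
wrist_force: [-2.6, -6.0, 8.0]
opening: 0.0134
grasp_force: 22.7
```

Emit:
play_rows([
  [[0, -0.0003, 0, 0], [0, -0.0003, 0, 0], [0, 0, 0, 0], [0, 0, 0, 0], [0, 0, 0, 0]],
])

```text
time: 20.23
ee_pos: [0.4645, 0.0865, 0.0621]
tcp_rot: [178.7, 0.0, 178.4]
wrist_force: [-2.2, -2.8, 7.3]
opening: 0.014
grasp_force: 22.8
```

Emit:
play_rows([
  [[0, -0.0003, 0, 0], [0, -0.0003, 0, 0], [0, -0.0003, 0, 0], [0, 0, 0, 0], [0, 0, 0, 0]],
])

```text
time: 20.65
ee_pos: [0.4645, 0.086, 0.0621]
tcp_rot: [178.7, 0.0, 178.4]
wrist_force: [-1.1, -1.8, 8.0]
opening: 0.014
grasp_force: 23.0
```

Emit:
play_rows([
  [[0, 0, 0, 0], [0, 0, 0, 0], [0, 0, 0, 0], [0, 0, 0, 0], [0, 0, 0, 0]],
], gripper=0.04)

```text
time: 21.07
ee_pos: [0.4639, 0.0862, 0.061]
tcp_rot: [178.7, -0.1, 178.4]
wrist_force: [1.1, 0.2, -0.5]
opening: 0.0398
grasp_force: 0.0
```

Emit:
play_rows([
  [[0, 0, -0.006, 0], [0, 0, -0.012, 0], [0, 0, -0.018, 0], [0, 0, -0.018, 0], [0, 0, -0.018, 0]],
])

```text
time: 21.48
ee_pos: [0.4642, 0.0845, 0.1351]
tcp_rot: [178.7, -0.0, 178.4]
wrist_force: [0.1, 0.3, 0.4]
opening: 0.04
grasp_force: 0.0
```

Emit:
play_rows([
  [[0, 0, -0.018, 0], [0, -0.02, -0.018, 0], [0, -0.03, -0.01, 0], [0, -0.04, 0, 0], [0, -0.04, 0, 0]],
])

```text
time: 21.9
ee_pos: [0.4608, -0.0474, 0.1784]
tcp_rot: [178.7, 0.1, 178.5]
wrist_force: [1.0, -0.3, -0.1]
opening: 0.0402
grasp_force: 0.0
```

Emit:
play_rows([
  [[0, -0.04, 0, 0], [0, -0.04, 0, 0], [0, -0.02, 0, 0], [0, 0, 0, 0], [0, 0, 0, 0]],
])

```text
time: 22.32
ee_pos: [0.4576, -0.1474, 0.1747]
tcp_rot: [178.7, -0.0, 178.2]
wrist_force: [0.0, 0.3, -0.3]
opening: 0.0399
grasp_force: 0.0
```

```bash
python3 m.py t8
python3 - <<'E'
from h import *
c=cam('top'); 
a=c['img'][170:265,200:340]; b=cam('side')['img'][110:230,240:370]
A=cv2.resize(a,None,fx=3.6,fy=3.6,interpolation=cv2.INTER_CUBIC);A=A[:,:420] if 0 else A
A=cv2.resize(a,(430,292),interpolation=cv2.INTER_CUBIC); B=cv2.resize(b,(316,292),interpolation=cv2.INTER_CUBIC)
cv2.imwrite('pics/fin.png',np.hstack([A,B]))
E
```

```text
([237, 197, 53, 40, 427], [257.2, 216.1], ((262.8770751953125, 216.4420623779297), (51.25303268432617, 38.725311279296875), 2.045408248901367))
offset 197 157 (480, 652, 3)
[[0.4132 0.2422 0.072 ]
 [0.5202 0.2407 0.072 ]
 [0.5154 0.0986 0.072 ]
 [0.4086 0.1016 0.072 ]]
[ 0.45767302 -0.14652125  0.17468164] [ 1.78669063e+02 -2.11122876e-02  1.78322770e+02] [-0.15458043  0.16670117  0.40635436]
```

View pics/fin.png

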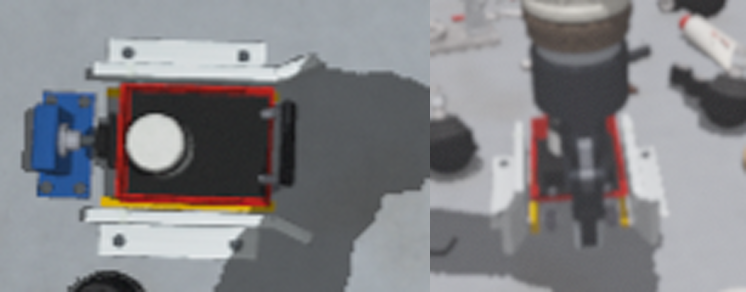

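The picture shows the caddy straight in the bay with its nose at the buffer (s ≈ 0.15), the jar upright and the gripper clear.

```bash
python3 -c "
from workcell import bot
print(bot.job_done())"
```

```text
the job is handed in; nothing more can be done
None
```

I handed the job in at about 22 s, and no verdict came back. The caddy stands straight in the bay with its nose at about 151 mm and the jar upright, after leaning on the buffer at about 10 N. I did not see the castors directly; I infer they trail because it rolled some 165 mm forward before the mouth. Joint 6 reached its limit inside the bay, so I let go and regrasped; the front left corner likely touched the rail lightly there.

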